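# Lock the polishing platen: feel for the flange notch with the lock pin

## Task

Lock the flat polishing machine's platen for a disc change: take the red-headed lock pin from the wooden block, put its foot down through the square opening in the cover ring onto the flange, and slide it along the curved slot, always lightly touching the flange and never forcing it, until it drops into the hidden notch. Stop there, seat it fully home and leave it standing upright, with everything else on the bench left where it is.

Things in the scene. Friction and masses are not known exactly. Their poses are not given: they have to be found in the camera images.
- pin: The lock pin, round, 73 mm long, about 0.16 kg, standing upright in one hole of the wooden block. Origin: centre of the foot's underside; z up the pin. From below: steel foot disc 22 mm in diameter, 8 mm high (lower edge chamfered 2 mm); shank 10 mm in diameter from 8 to 29 mm; collar 26 mm in diameter from 29 to 33 mm; red round head 22 mm in diameter from 33 to 73 mm, to grip.
- pin_head (a point): Middle of the pin's red head, on its axis, 53 mm above the foot's underside.
- block: Light wooden tool block, fixed, 80 (x) x 150 (y) mm, 30 mm high, left or right of the machine. Origin: centre of its underside. Two holes 25 mm in diameter and 14 mm deep at block y -40 and +40 mm: the pin stands in one, the brass drift in the other (either way round), so 80 mm apart.
- drift: A plain brass drift (rod 22 mm in diameter, 104 mm long) standing upright in the block's other hole, 80 mm from the pin. Origin: centre of its underside. To be left there.
- machine: Pale green flat polishing machine, immovable: housing 400 (x) x 380 (y) x 100 mm, round pan on top. Origin: on the spindle axis at bench height, z up, -x to the front panel, which roughly faces the robot. Platen with reddish disc in the middle, 200 mm in diameter, top at 141 mm, centre nut to 161 mm. Water tap 235 mm high behind it at machine x 185, y 140 mm, spout to x 110, y 85 mm.
- spindle (a point): Spindle axis at the top of the flat aluminium cover ring round the platen (208 to 348 mm in diameter, 6 mm thick, top 133 mm and underside 127 mm above the bench). The ring has a square opening (entry), from which a 16 mm wide curved slot of radius 128 mm about this axis runs to slot_end. Black bristles hide what is under the slot and do not resist the pin.
- entry (a point): Centre of the square 30 x 30 mm opening at the cover ring's top (133 mm above the bench), 128 mm from the spindle axis, two sides radial. The pin's foot goes in and out only here: it is wider than the slot.
- slot_end (a point): Closed end of the curved slot, on its centre line, at the cover ring's top, 128 mm from the spindle axis, 80 degrees from entry, counter-clockwise about the spindle axis seen from above.
- flange (a point): Spindle axis at the level of the flange's flat steel face, 115 mm above the bench, 12 mm below the cover's underside: the pin's foot (8 mm) can ride on the face along the whole slot, the collar then 11 mm above the cover. The flange turns with the platen, which is braked and does not give.
- notch_floor (a point): Spindle axis at the level of the notch's floor, 105 mm above the bench. The flange has one notch, a radial slot 26 mm wide and 10 mm deep, hidden under the cover at radius 128 mm, its middle between 16 and 70 degrees from entry along the arc, wherever the platen stopped. Fully home the pin's foot stands on this floor and its collar is 1 mm above the cover.
- tray: Small blue tray, fixed, 170 x 150 x 40 mm, on the other side of the machine from the block. Origin: centre of its underside.
- lever_a: A brass lever handle, 136 mm long, 27 mm high, lying in the blue tray. Origin under its middle. A bystander.
- lever_b: A second, equal brass lever handle in the same tray. A bystander.
- compound_bar: A green bar of polishing compound, 45 x 120 x 35 mm, lying on the bench. A bystander.
- oil_bottle: A black bottle with a yellow cap, 60 mm in diameter, 160 mm high, standing on the bench. A bystander.
- paste_can: A round can, 80 mm in diameter, 75 mm high, standing on the bench. A bystander.
- spanner: A spanner with a handle lying on the bench. A bystander.
Mind the look-alikes: they are no part of the job. What is shaped like the pin but black is not meant.

How it is judged (in metres and radians):
On the way, in this order (a step that is already met when the one before it is completed fails the run):
1. the pin's foot has gone down through the square opening to the flange (horizontal distance between pin and entry below 0.012 m and z of pin in the frame of machine between 0.111 and 0.119 m), for 0.1 s.
2. the pin's foot slides along under the cover, in touch with the flange (horizontal distance between pin and entry above 0.016 m and horizontal distance between pin and spindle between 0.119 and 0.137 m and z of pin in the frame of machine between 0.112 and 0.1175 m and contact force between pin and machine above 0.3 N), for 0.1 s.
3. the pin's foot has dropped into the notch and stands fully home (z of pin in the frame of machine between 0.102 and 0.108 m and horizontal distance between pin and spindle between 0.119 and 0.137 m and angle between pin's own z axis and vertical below 0.15 rad), for 0.2 s.
At the end, for the whole second after the job is handed in: The pin stands released, at rest and upright (within about 8 degrees) in the notch below the curved slot, its foot on the notch's floor (underside within 3 mm of 105 mm above the bench), its axis 119 to 137 mm from the spindle axis; the brass drift still stands in its hole (all of step 3 and linear speed of pin below 0.02 m/s and distance of drift from where it was at the start of the episode below 0.015 m and angle between drift's own z axis and vertical below 0.2 rad); the robot touches nothing.
It fails at once if the pin is forced against the machine (more than 30 N) (contact force between pin and machine above 30 N).
It fails at once if a bystander is knocked over or shifted by more than 30 mm (distance of any of drift, lever_a, lever_b, compound_bar, oil_bottle, paste_can, spanner from where it was at the start of the episode above 0.03 m or angle between oil_bottle's own z axis and vertical above 0.5 rad).
It also fails if it takes over 72 s, if anything falls off the work surface, if the arm or the gripper's body presses on something with over 40 N, if the wrist force passes 120 N, or if a joint passes its speed limit or range.

## Robot

A 6-joint arm with a two-finger parallel gripper is mounted at the origin on the work surface. World frame = base frame: x ahead of the robot, y to its left, z up, the work surface at z = 0. Lengths are in m, angles in degrees, forces in N, time in s.
With the tool pointing down it reaches from about 0.4 to 0.825 m from the base axis. Payload 7 kg.
Tool frame: the origin (TCP) lies on the centre line of the jaws, within the pads' length; the fingertips stand 8 mm ahead of it and the grasp point (between the pads) lies 11 mm behind it; z points along the fingers, y is the line along which they close (so a half turn about z gives the same grasp; the last joint's range is limited). The gripper opens to 88 mm and grips with 3 to 60 N. Pads are 19 mm wide; open, the fingers measure 130 mm over their backs; the gripper's body (78 mm by 193 mm) begins 47 mm behind the grasp point.
Start: joints at [-49.555, 20.546, 0.682, 0, -70.136, -16.507], TCP at [0.274, -0.617, 0.235] pointing down, gripper open.
Joint ranges: [-176.03, 176.03], [-82.01, 121.73], [-58.28, 71.71], [-173.87, 95.51], [-174.79, -0.11], [-173.66, 173.66]. Speed limits (degrees/s): [136.94, 136.94, 172.46, 180, 180, 180].

## Interface

Orientations are given as [roll, pitch, yaw] about the fixed x, y, z axes, in that order (R = Rz(yaw) Ry(pitch) Rx(roll)).
In Python, from plant import ctrl, vision gives the robot as it stands. The module is installed in compiled form; this text tells all that it offers.
- The arm moves only by the tool move_arm, never from a script. Its argument "moves" is one flat list of numbers, 7 for each row, row after row: the finger opening in cm, from 0 to 8.76, then the shift along the tool's x, y, z in cm, then the turn, a rotation vector about the tool's x, y, z in rad. A call has 1 to 8 rows; each row shifts and turns the commanded pose from where the row before left it, along the tool's axes as they then stand; what a row does not reach is not made up. A row lasts 1/10 s, in which the tool goes at most 50 mm and 8.59 degrees, less where a joint would pass 70% of its speed; a pose out of reach is approached as far as the arm can. A call with a gripper value outside its range is refused whole. The fingers move at their own pace and stop on an object; the grip force is fixed at half the most. Time passes only in rows, so rows that do not move let the fingers close. It gives the time, the measured TCP pose, the force, the opening and the grip force at its end, in the units of the state.
- ctrl.get_obs(): the state, without advancing time (a new reading comes with each control period).
- vision.snapshot(name): name is "side" or "top" or "wrist"; returns (picture, depth): 400x640x3 uint8, red, green, blue; 400x640 float32, m along the optical axis (not along the pixel's ray), 0 where there is no reading.
- vision.camera_model(name): a dict with "vertical_fov" (degrees; the focal length in pixels is half the picture's height over the tangent of half this angle, whatever the lens; pixels are square), "cx", "cy" (the principal point, pixels), "cam_to_world" (4x4, takes a point from camera to world coordinates). Camera axes: x right, y down, z forward; pixel columns grow to the right and rows downward; lengths in m; the calibration is good to about 2 mm. A picture is of the moment at which its call begins: read the wrist's pose just before it. camera_model takes no time and is no camera call; for the wrist camera it gives the pose at the moment of the call.
- ctrl.close_job(): hands the job in; it is judged then, once.
The state is a dict: "clock": time; "joint_pos": joint angles; "qvel": joint speeds; "tau": joint torques, N m; "tool_pos": TCP position; "orientation": TCP orientation; "force": force on the tool from outside, world axes, zero at the start; "moment": the same for the moment, N m; "opening": finger opening in m; "gripper_force": force on a finger pad.
Only numpy, scipy, OpenCV 4.12 (cv2) and the standard library are available. Lean on these libraries where they do the work, as an engineer would, in place of code of your own. Each camera call takes 0.05 s, during which the arm holds its last target. There are 200 camera calls.

## Working session

There is one attempt and no reset: what is moved stays moved. The work goes in short steps, Python scripts to look and compute and a tool call to move; the robot and the scene stay as the last step left them, time stands still between calls to the robot, and variables do not carry over. Pictures are saved under pics/ and viewed, at most 10 in all, crops included, and the job is handed in when it is done.

Besides the shell and the picture viewer there is one more tool, called after "Call:" as name(argument=value, ...) on one line, values as JSON. move_arm: Moves the arm, as the interface text tells. Its arguments: {"type":"object","properties":{"moves":{"type":"array"}},"required":["moves"]}

```bash
mkdir -p pics
cat > h.py <<'E'
import numpy as np,cv2
from plant import ctrl,vision
def snap(n,f):
    m=vision.camera_model(n); p,d=vision.snapshot(n)
    np.savez(f'pics/{f}.npz',p=p,d=d,T=m['cam_to_world'],k=[200/np.tan(np.radians(m['vertical_fov']/2)),m['cx'],m['cy']])
    cv2.imwrite(f'pics/{f}.png',p[...,::-1]); return p,d
def load(f): return np.load(f'pics/{f}.npz')
def pt(f,u,v,z=None):
    s=load(f);k=s['k'];T=s['T']
    r=np.array([(u-k[1])/k[0],(v-k[2])/k[0],1.])
    if z is None:
        return (T@np.r_[r*s['d'][int(round(v)),int(round(u))],1])[:3]
    w=T[:3,:3]@r; return T[:3,3]+w*(z-T[2,3])/w[2]
def crop(f,x0,y0,x1,y1,s,o):
    cv2.imwrite(f'pics/{o}.png',cv2.resize(load(f)['p'][y0:y1,x0:x1,::-1],None,fx=s,fy=s,interpolation=cv2.INTER_CUBIC))
E
python3 - <<'E'
from h import *
snap('top','top0');snap('side','side0')
a=cv2.imread('pics/top0.png');b=cv2.imread('pics/side0.png')
o=ctrl.get_obs();print(o['clock'],o['tool_pos'],o['orientation'],o['opening'])
for n in('top','side'):print(load(n+'0')['T'].round(3),load(n+'0')['k'])
E
```

```text
0.1 [ 0.27369354 -0.61656539  0.23371705] [ 1.79914800e+02 -8.01377696e-03 -1.56067037e+02] 0.08746865686632273
[[-0.009 -0.98   0.197  0.327]
 [-1.     0.006 -0.019  0.019]
 [ 0.017 -0.197 -0.98   1.176]
 [ 0.     0.     0.     1.   ]] [364.84019969 325.27210534 203.99194099]
[[-0.996 -0.038  0.083  0.423]
 [-0.09   0.562 -0.822  1.129]
 [-0.015 -0.826 -0.563  0.872]
 [ 0.     0.     0.     1.   ]] [386.95985522 321.02285704 202.31882056]
```

View pics/top0.png

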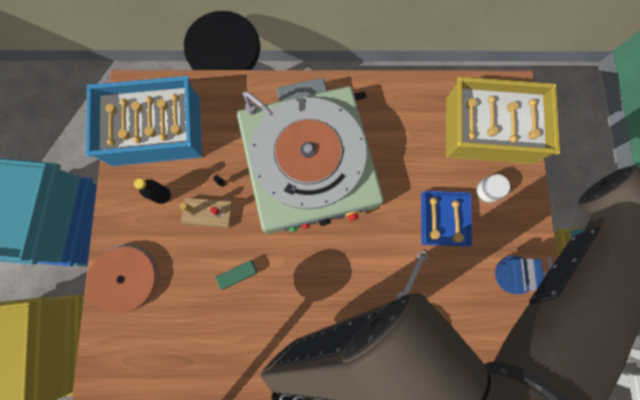

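View pics/side0.png

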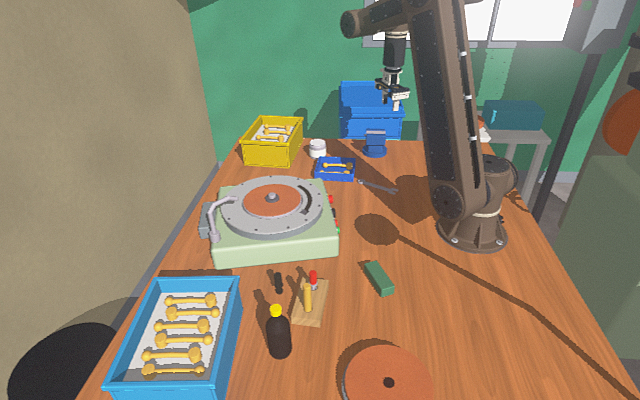

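Run:
```python
from h import *
crop('top0',170,165,260,235,6,'c1');crop('top0',240,90,380,205,5,'c2');crop('side0',220,170,350,340,3.5,'c3')
a=[cv2.imread(f'pics/c{i}.png') for i in(1,2,3)]
c=np.zeros((600,800,3),np.uint8)
c[:420,:540]=a[0];cv2.imwrite('pics/c1.png',a[0])
w=np.hstack([cv2.resize(a[0],(400,311)),cv2.resize(a[2],(400,523))[:311]])
```

```text
(no output)
```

View pics/c1.png

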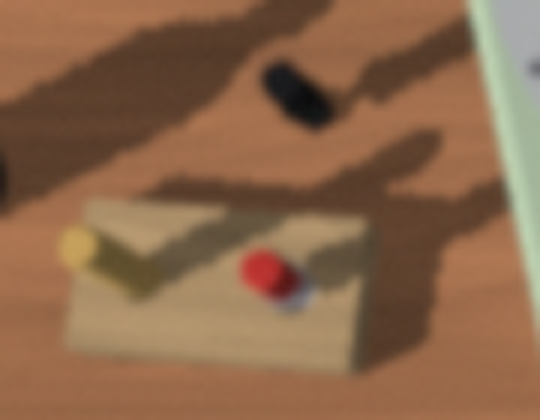

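View pics/c2.png

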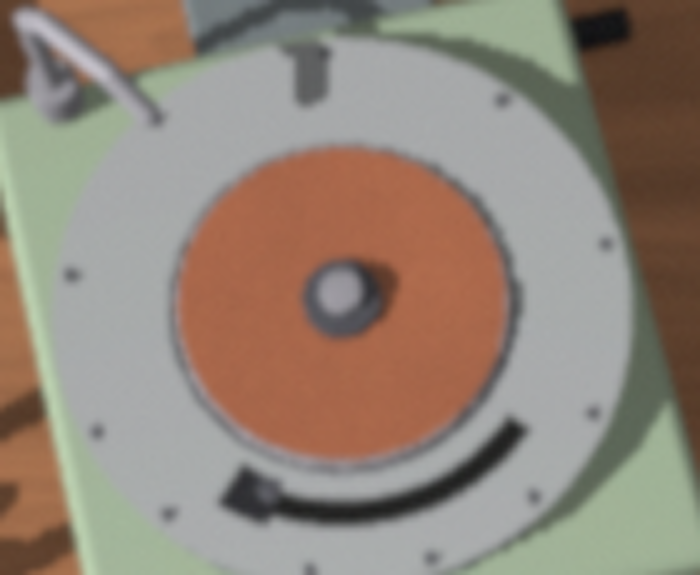

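View pics/c3.png

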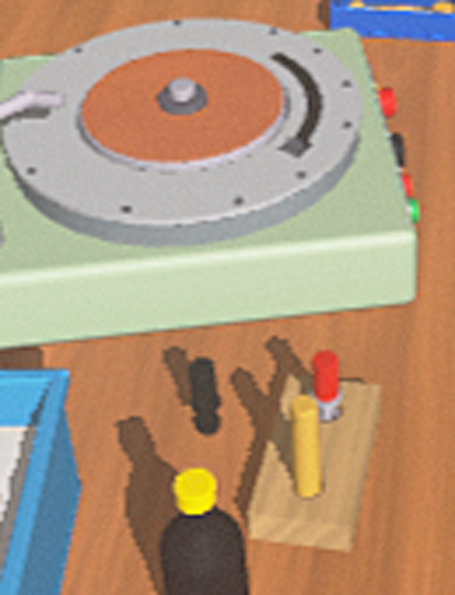

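Candidates: a red-headed pin at top (213.7,209.7) / side (313,272), and a black look-alike at top (219.5,181) / side (278,283). The red-headed one in the wooden block fits. The brass drift is at top (183,206). Entry is at top (290,189), with the slot running counter-clockwise to (343,175).

Run:
```python
from h import *
def ray(f,u,v):
    a=pt(f,u,v,0.);b=pt(f,u,v,.5);return a,(b-a)/np.linalg.norm(b-a)
def tri(u,v,u2,v2):
    a,d=ray('top0',u,v);b,e=ray('side0',u2,v2)
    s=np.linalg.lstsq(np.c_[d,-e],b-a,rcond=None)[0];p,q=a+s[0]*d,b+s[1]*e
    return (p+q)/2,np.linalg.norm(p-q)
print('pintop',tri(213.3,209.4,312.6,272),pt('top0',213.3,209.4,.089),pt('top0',213,209))
print('drift',tri(182.8,205.8,306.7,284.5))
print('entry tri',tri(289.7,188.4,220+295/3.5-.4,170+146/3.5-.4))
E_=pt('top0',289.7,188.4,.133);S=pt('top0',240+344/5-.4,90+305/5-.4,.141);X=pt('top0',240+517/5-.4,90+430/5-.4,.133)
print(E_,S,X,np.linalg.norm((E_-S)[:2]),np.linalg.norm((X-S)[:2]))
for q in(E_,X):print(np.degrees(np.arctan2(*(q-S)[1::-1])))
# fit by colour: reddish disc, block yaw, ring depth
s=load('top0');p=s['p'].astype(int);d=s['d']
m=((p[...,0]>p[...,1]*1.35)&(p[...,0]>120)).astype(np.uint8);m[:, :270]=0;m[:,350:]=0;m[:110]=0;m[195:]=0
n,l,st,c=cv2.connectedComponentsWithStats(m);i=1+np.argmax(st[1:,4]);print(st[i],c[i])
ct=max(cv2.findContours((l==i).astype(np.uint8),0,2)[0],key=len);el=cv2.fitEllipse(cv2.convexHull(ct));print(el,pt('top0',*el[0],.141))
print('ring z',pt('top0',266,150)[2],pt('top0',330,195)[2],'block',pt('top0',200,215),pt('top0',224,213))
```

```text
pintop (array([0.53088323, 0.33623711, 0.08786215]), np.float64(0.0004648801983516392)) [0.53090594 0.33590832 0.089     ] [0.53166651 0.3361397  0.09149871]
drift (array([0.53650339, 0.41622221, 0.12024951]), np.float64(0.0003647980635490065))
entry tri (array([0.58403857, 0.10319718, 0.13141914]), np.float64(0.0006980163849161446))
[0.58400819 0.10306965 0.133     ] [0.69763903 0.04793358 0.141     ] [ 0.62225424 -0.05435999  0.133     ] 0.12630104442983506 0.12707022263144638
154.11636647755424
-126.38819320354342
[ 276  120   65   62 2960] [307.99594595 150.34256757]
((308.0845031738281, 150.21690368652344), (61.67949295043945, 65.31759643554688), 88.22947692871094) [0.69884198 0.04887285 0.141     ]
ring z 0.1319085235353814 0.13393023845509977 block [0.52428364 0.39423984 0.02952775] [0.52951591 0.31780714 0.0335776 ]
```

```bash
cat >> h.py <<'E'
from scipy.spatial.transform import Rotation as R
def plan(wps,op,p=None,q=None,step=.045):
    """wps: list of (x,y,z,yaw) TCP, tool straight down at the end of each"""
    if p is None: o=ctrl.get_obs();p=o['tool_pos'];q=o['orientation']
    p=np.array(p,float);r=R.from_euler('xyz',q,degrees=True);out=[]
    for x,y,z,w in wps:
        t=np.array([x,y,z]);g=R.from_euler('xyz',[180,0,w],degrees=True)
        n=max(1,int(np.ceil(np.linalg.norm(t-p)/step)),int(np.ceil(np.degrees((r.inv()*g).magnitude())/8)))
        for i in range(n):
            f=1/(n-i);s=r.inv().apply((t-p)*f)*100;v=(r.inv()*g).as_rotvec()*f
            s=s.round(2);v=v.round(3);out.append([op,*s,*v])
            p=p+r.apply(s/100);r=r*R.from_rotvec(v)
    for i in range(0,len(out),8):print(str([float(x) for l in out[i:i+8] for x in l]).replace(' ',''))
    print(len(out),p,r.as_euler('xyz',degrees=True))
E
python3 - <<'E'
from h import *
plan([(.40,-.42,.26,-125),(.56,-.05,.26,-94),(.531,.336,.20,-94)],6)
E
```

```text
[6.0,-3.25,2.14,-0.44,0.0,0.0,-0.09,6.0,-3.43,1.84,-0.43,0.0,0.0,-0.09,6.0,-3.59,1.52,-0.44,0.0,0.0,-0.091,6.0,-3.71,1.19,-0.43,0.0,0.0,-0.09,6.0,-3.8,0.86,-0.44,0.001,0.0,-0.091,6.0,-3.86,0.51,-0.43,0.0,0.0,-0.09,6.0,-4.39,0.9,0.0,0.0,0.0,-0.06,6.0,-4.43,0.64,0.0,0.0,0.0,-0.06]
[6.0,-4.46,0.37,0.0,0.0,0.0,-0.06,6.0,-4.48,0.1,0.0,0.0,0.0,-0.06,6.0,-4.48,-0.17,0.0,0.0,0.0,-0.06,6.0,-4.46,-0.43,0.01,0.0,0.0,-0.06,6.0,-4.42,-0.7,0.0,0.0,0.0,-0.06,6.0,-4.37,-0.96,0.01,0.0,0.0,-0.061,6.0,-4.31,-1.23,0.0,0.0,0.001,-0.06,6.0,-4.26,0.62,0.67,0.0,-0.0,-0.0]
[6.0,-4.26,0.62,0.66,0.0,-0.0,-0.0,6.0,-4.25,0.62,0.67,0.0,-0.0,-0.0,6.0,-4.26,0.62,0.66,0.0,-0.0,-0.0,6.0,-4.25,0.62,0.67,0.0,-0.0,-0.0,6.0,-4.26,0.62,0.66,0.0,-0.0,-0.0,6.0,-4.25,0.62,0.67,0.0,-0.0,-0.0,6.0,-4.26,0.63,0.66,0.0,-0.0,-0.0,6.0,-4.25,0.62,0.67,0.0,-0.0,-0.0]
24 [0.53102008 0.33596388 0.19996459] [ 1.79995933e+02 -2.16127680e-02 -9.40157238e+01]
```

Call:
move_arm(moves=[6,-3.25,2.14,-0.44,0,0,-0.09,6,-3.43,1.84,-0.43,0,0,-0.09,6,-3.59,1.52,-0.44,0,0,-0.09,6,-3.71,1.19,-0.43,0,0,-0.09,6,-3.8,0.86,-0.44,0,0,-0.09,6,-3.86,0.51,-0.43,0,0,-0.09,6,-4.39,0.9,0,0,0,-0.06,6,-4.43,0.64,0,0,0,-0.06])

```text
clock: 0.9
tool_pos: [0.4363, -0.3366, 0.2604]
orientation: [180.0, 0.0, -118.1]
force: [1.8, -0.0, 0.5]
opening: 0.06
gripper_force: 0.0
```

Call:
move_arm(moves=[6,-4.46,0.37,0,0,0,-0.06,6,-4.48,0.1,0,0,0,-0.06,6,-4.48,-0.17,0,0,0,-0.06,6,-4.46,-0.43,0,0,0,-0.06,6,-4.42,-0.7,0,0,0,-0.06,6,-4.37,-0.96,0,0,0,-0.06,6,-4.31,-1.23,0,0,0,-0.06,6,-4.26,0.62,0.67,0,0,0])

```text
clock: 1.7
tool_pos: [0.5598, -0.0058, 0.2539]
orientation: [-180.0, -0.0, -94.1]
force: [-0.0, 0.1, -0.3]
opening: 0.0598
gripper_force: 0.0
```

Call:
move_arm(moves=[6,-4.26,0.62,0.66,0,0,0,6,-4.25,0.62,0.67,0,0,0,6,-4.26,0.62,0.66,0,0,0,6,-4.25,0.62,0.67,0,0,0,6,-4.26,0.62,0.66,0,0,0,6,-4.25,0.62,0.67,0,0,0,6,-4.26,0.62,0.66,0,0,0,6,-4.25,0.62,0.67,0,0,0])

```text
clock: 2.5
tool_pos: [0.5326, 0.337, 0.2002]
orientation: [180.0, -0.0, -94.2]
force: [0.8, -0.1, -0.1]
opening: 0.0601
gripper_force: 0.0
```

Run:
```python
from h import *
o=ctrl.get_obs();print(o['clock'],o['tool_pos'],o['orientation'],o['force'],o['opening'])
snap('wrist','w1');o=ctrl.get_obs();print(o['tool_pos'],o['orientation'],load('w1')['T'].round(3),load('w1')['k'])
```

```text
2.5 [0.53263386 0.33698995 0.20020033] [ 1.79977125e+02 -2.05950419e-02 -9.41753582e+01] [ 0.83387993 -0.13569151 -0.11873099] 0.06011180707427872
[0.53231306 0.34211563 0.19844829] [ 1.79960444e+02 -7.48917678e-03 -9.40404215e+01] [[-0.997  0.07   0.019  0.529]
 [ 0.073  0.961  0.267  0.264]
 [ 0.     0.268 -0.963  0.349]
 [ 0.     0.     0.     1.   ]] [278.78070018 321.02084842 199.45709202]
```

View pics/w1.png

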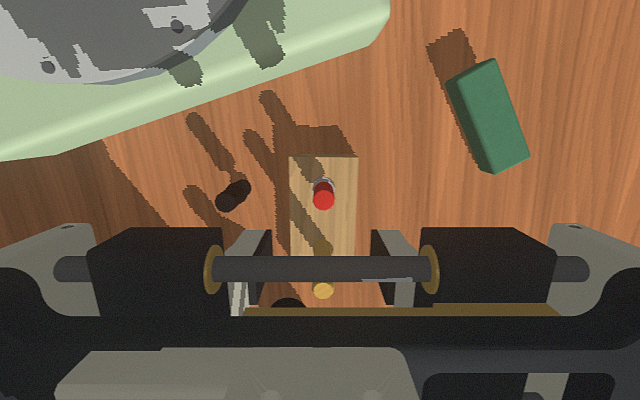

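The wrist picture shows the red head's top at (323,199), the drift top at (322,290), the black look-alike at (233,194). The arm was still settling, so I take one more static look.

Run:
```python
from h import *
snap('wrist','w2');snap('wrist','w2');o=ctrl.get_obs();print(o['tool_pos'],o['orientation'],o['force'])
s=load('w2');p=s['p'].astype(int)
m=((p[...,0]>150)&(p[...,1]<60)&(p[...,2]<60)).astype(np.uint8);m[:150]=0;m[235:]=0
m2=m.copy()
ys,xs=np.nonzero(m);print(len(xs),xs.min(),xs.max(),ys.min(),ys.max())
row=[(y,xs[ys==y].min(),xs[ys==y].max()) for y in range(ys.min(),ys.max()+1)];print(row)
# bright top face: circle of width w at bottom
w=row[-5:]; 
for z in (.088,.090):
  u=(xs.min()+xs.max())/2;v=ys.max()-(xs.max()-xs.min())/2
  print(u,v,pt('w2',u,v,z))
print(pt('w2',u,v))
```

```text
[0.53229511 0.33735409 0.19910162] [ 1.79905705e+02 -1.03802926e-01 -9.40161380e+01] [-0.11516916 -0.69801725 -1.10594612]
208 313 332 188 207
[(188, np.int64(321), np.int64(323)), (189, np.int64(319), np.int64(327)), (190, np.int64(316), np.int64(326)), (191, np.int64(316), np.int64(329)), (192, np.int64(315), np.int64(331)), (193, np.int64(314), np.int64(331)), (194, np.int64(314), np.int64(332)), (195, np.int64(313), np.int64(332)), (196, np.int64(313), np.int64(332)), (197, np.int64(313), np.int64(332)), (198, np.int64(313), np.int64(332)), (199, np.int64(313), np.int64(332)), (200, np.int64(313), np.int64(332)), (201, np.int64(313), np.int64(332)), (202, np.int64(314), np.int64(331)), (203, np.int64(314), np.int64(330)), (204, np.int64(315), np.int64(329)), (205, np.int64(316), np.int64(329)), (206, np.int64(317), np.int64(328)), (207, np.int64(318), np.int64(326))]
322.5 197.5 [0.5321969  0.33640938 0.088     ]
322.5 197.5 [0.53217335 0.33587038 0.09      ]
[0.53220775 0.33665796 0.08707764]
```

Call:
move_arm(moves=[6,0.1,0,3,0,0,0,6,0,0,4,0,0,0,6,0,0,4,0,0,0,6,0,0,2,0,0,0,6,0,0,0.6,0,0,0,6,0,0,0,0,0,0,6,0,0,0,0,0,0])

```text
clock: 3.35
tool_pos: [0.534, 0.3346, 0.0663]
orientation: [-179.9, 0.1, -94.2]
force: [0.7, 0.9, 0.7]
opening: 0.0599
gripper_force: 0.0
```

Call:
move_arm(moves=[1.5,0,0,0,0,0,0,1.5,0,0,0,0,0,0,1.5,0,0,0,0,0,0,1.5,0,0,0,0,0,0,1.5,0,0,0,0,0,0,1.5,0,0,0,0,0,0])

```text
clock: 3.95
tool_pos: [0.5328, 0.3343, 0.0648]
orientation: [180.0, -0.0, -94.2]
force: [-3.1, 0.0, 2.4]
opening: 0.0214
gripper_force: 29.9
```

Call:
move_arm(moves=[1.5,0,0,-1,0,0,0,1.5,0,0,-3,0,0,0,1.5,0,0,-4,0,0,0,1.5,0,0,-4,0,0,0,1.5,0,0,-3,0,0,0,1.5,0,0,0,0,0,0,1.5,0,0,0,0,0,0])

```text
clock: 4.65
tool_pos: [0.5332, 0.3344, 0.2157]
orientation: [-180.0, 0.1, -94.2]
force: [-0.1, 0.6, -1.5]
opening: 0.0217
gripper_force: 29.9
```

Run:
```python
from h import *
o=ctrl.get_obs();print(o['clock'],o['tool_pos'],o['force'],o['opening'],o['gripper_force'])
plan([(.583,.104,.215,-165)],1.5)
```

```text
4.65 [0.53316834 0.33440043 0.21568064] [-0.10675274  0.5709764  -1.49958443] 0.021705785503212675 29.928889274597168
[1.5,2.51,-0.74,0.0,0.0,0.0,0.137,1.5,2.39,-1.08,0.0,0.0,0.0,0.137,1.5,2.22,-1.39,0.01,0.0,0.0,0.137,1.5,2.01,-1.68,0.0,0.0,0.0,0.137,1.5,1.76,-1.94,0.01,0.0,0.0,0.138,1.5,1.48,-2.16,0.0,0.0,0.0,0.137,1.5,1.16,-2.35,0.01,0.0,0.0,0.138,1.5,0.83,-2.48,0.0,0.0,0.001,0.137]
[1.5,0.49,-2.57,0.01,0.001,0.0,0.138]
9 [0.58298692 0.10404295 0.21500236] [-1.79997139e+02  1.68368256e-02 -1.65009515e+02]
```

Call:
move_arm(moves=[1.5,2.51,-0.74,0,0,0,0.137,1.5,2.39,-1.08,0,0,0,0.137,1.5,2.22,-1.39,0,0,0,0.137,1.5,2.01,-1.68,0,0,0,0.137,1.5,1.76,-1.94,0,0,0,0.137,1.5,1.48,-2.16,0,0,0,0.137,1.5,1.16,-2.35,0,0,0,0.137,1.5,0.83,-2.48,0,0,0,0.137])

```text
clock: 5.45
tool_pos: [0.5769, 0.1281, 0.213]
orientation: [-180.0, -0.2, -157.3]
force: [0.2, 0.1, -0.6]
opening: 0.0214
gripper_force: 29.9
```

Call:
move_arm(moves=[1.5,0.49,-2.57,0,0,0,0.137,1.5,0,0,0,0,0,0,1.5,0,0,0,0,0,0])

```text
clock: 5.75
tool_pos: [0.5826, 0.1033, 0.2134]
orientation: [-180.0, -0.1, -164.8]
force: [0.4, 0.0, -1.6]
opening: 0.0217
gripper_force: 29.9
```

Run:
```python
from h import *
snap('wrist','w3');snap('side','s3');o=ctrl.get_obs();print(o['clock'],o['tool_pos'],o['orientation'],o['force'])
crop('side0' if 0 else 's3',250,140,350,240,4,'a');a=cv2.imread('pics/a.png');b=cv2.imread('pics/w3.png')
crop('w3',220,150,420,350,2,'b');b=cv2.imread('pics/b.png')
cv2.imwrite('pics/v3.png',np.hstack([a,b]))
```

```text
5.85 [0.58277265 0.10434684 0.21391215] [-1.79993742e+02 -8.09583102e-02 -1.64736460e+02] [-0.19794499 -0.20971954 -2.29365828]
```

View pics/v3.png

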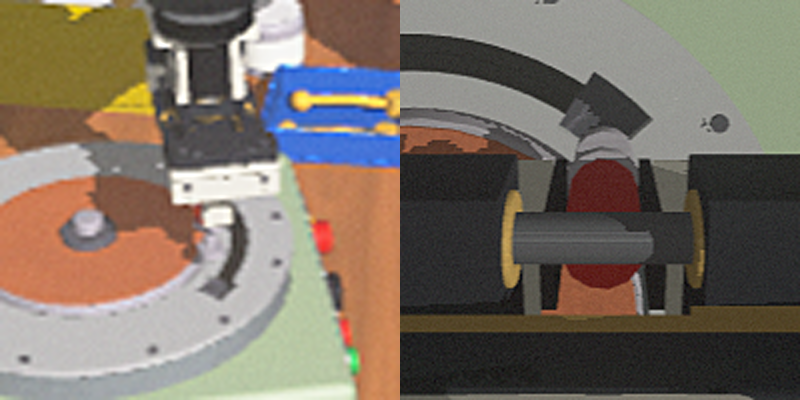

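Run:
```python
from h import *
s=load('w3');T=s['T'];k=s['k']
def proj(P):
    c=np.linalg.inv(T)@np.r_[P,1];return c[:2]/c[2]*k[0]+k[1:]
C=[pt('w3',*c,.133) for c in((317.5,186.5),(346,210.),(301.5,211.))]
for c in C:print(c)
print([np.linalg.norm(C[i]-C[0]) for i in(1,2)],'centre',(C[1]+C[2])/2)
tp=np.array([.5828,.1043,.2139])
for h in(.0488,.0408,.0158,0.):
    q=proj(tp-[0,0,h]);print(h,q,'crop',(q[0]-220)*2+400,(q[1]-150)*2)
q=proj([.583,.1035,.133]);print((q[0]-220)*2+400,(q[1]-150)*2)
for az in np.radians([154.5-6.7,154.5+6.7]):
  for rr in(.113,.143):
    q=proj([.698+rr*np.cos(az),.0485+rr*np.sin(az),.133]);print(rr,(q[0]-220)*2+400,(q[1]-150)*2)
crop('w3',280,150,360,230,7,'v4')
```

```text
[0.56579658 0.09433264 0.133     ]
[0.57938111 0.12336865 0.133     ]
[0.5903027  0.08662275 0.133     ]
[np.float64(0.032056656473964946), np.float64(0.02569031311494063)] centre [0.5848419 0.1049957 0.133    ]
0.0488 [323.93259419 220.83276016] crop 607.8651883821217 141.6655203270825
0.0408 [324.03584903 224.6130566 ] crop 608.0716980588184 149.2261131980809
0.0158 [324.41657205 238.55183075] crop 608.8331440969425 177.10366150273813
0.0 [324.71575508 249.50531793] crop 609.4315101601456 199.01063585893866
605.2512176636897 116.18622995236728
0.113 605.0794847923393 159.85124091606713
0.143 656.5598097005542 115.66112256307315
0.113 558.7483383332966 122.55923074418246
0.143 597.5348963028976 66.03348014210036
```

View pics/v4.png

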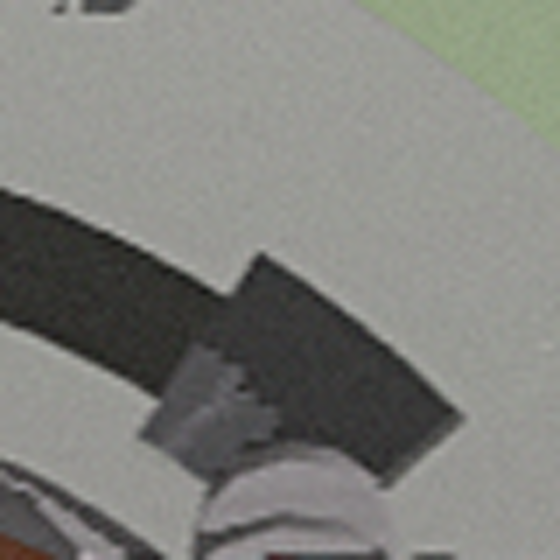

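Call:
move_arm(moves=[1.5,0.1,0,1.5,0,0,0,1.5,0,0,1.2,0,0,0,1.5,0,0,0.3,0,0,0,1.5,0,0,0.2,0,0,0,1.5,0,0,0.2,0,0,0,1.5,0,0,0,0,0,0])

```text
clock: 6.45
tool_pos: [0.5823, 0.1039, 0.1809]
orientation: [180.0, 0.0, -164.8]
force: [-0.6, 0.2, -3.1]
opening: 0.021
gripper_force: 29.9
```

Call:
move_arm(moves=[1.5,0,0,0.2,0,0,0,1.5,0,0,0.2,0,0,0,1.5,0,0,0,0,0,0])

```text
clock: 6.75
tool_pos: [0.5821, 0.1037, 0.1766]
orientation: [180.0, -0.0, -164.8]
force: [0.6, -0.1, -1.6]
opening: 0.0218
gripper_force: 29.9
```

Foot is about 5 mm below the cover top without contact. Going on.

Call:
move_arm(moves=[1.5,0,0,0.3,0,0,0,1.5,0,0,0.3,0,0,0,1.5,0,0,0.2,0,0,0,1.5,0,0,0.1,0,0,0,1.5,0,0,0,0,0,0])

```text
clock: 7.25
tool_pos: [0.5822, 0.1037, 0.1675]
orientation: [-180.0, -0.0, -164.8]
force: [-0.0, -0.2, -1.7]
opening: 0.0216
gripper_force: 29.9
```

Call:
move_arm(moves=[1.5,0,0,0.15,0,0,0,1.5,0,0,0.1,0,0,0,1.5,0,0,0,0,0,0,1.5,0,0,0,0,0,0])

```text
clock: 7.65
tool_pos: [0.5822, 0.1038, 0.1653]
orientation: [-180.0, 0.0, -164.8]
force: [0.5, -0.0, -2.3]
opening: 0.0215
gripper_force: 29.9
```

Call:
move_arm(moves=[1.5,0,0,0.05,0,0,0,1.5,0,0,0.05,0,0,0,1.5,0,0,0,0,0,0,1.5,0,0,0,0,0,0])

```text
clock: 8.05
tool_pos: [0.5822, 0.1037, 0.1643]
orientation: [-180.0, -0.0, -164.8]
force: [-0.4, 0.1, -1.8]
opening: 0.0213
gripper_force: 29.9
```

Call:
move_arm(moves=[1.5,0,0,0.05,0,0,0,1.5,0,0,0,0,0,0,1.5,0,0,0,0,0,0])

```text
clock: 8.35
tool_pos: [0.5823, 0.1038, 0.1638]
orientation: [180.0, 0.0, -164.8]
force: [0.3, -0.4, -0.3]
opening: 0.0213
gripper_force: 29.9
```

Call:
move_arm(moves=[1.5,0,0,0.05,0,0,0,1.5,0,0,0,0,0,0,1.5,0,0,0,0,0,0])

```text
clock: 8.65
tool_pos: [0.5824, 0.1038, 0.1637]
orientation: [-180.0, 0.0, -164.8]
force: [-2.2, -0.2, 3.9]
opening: 0.0214
gripper_force: 29.9
```

```bash
cat >> h.py <<'E'
def arc(p0,azs,C=(.696,.048),r=.128,yaw=-164.8,dz=0.,per=2):
    p=np.array(p0,float);out=[];y=np.radians(yaw)
    for a in np.radians(azs):
        t=np.array(C)+r*np.array([np.cos(a),np.sin(a)]);d=t-p
        s=np.round(100*np.array([d@[np.cos(y),np.sin(y)],d@[np.sin(y),-np.cos(y)]]),2)
        out.append(s.tolist());p=p+s[0]/100*np.array([np.cos(y),np.sin(y)])+s[1]/100*np.array([np.sin(y),-np.cos(y)])
    for i in range(0,len(out),per):print(np.degrees(azs[min(i+per,len(out))-1]*np.pi/180).round(1),out[i:i+per])
    print(p)
E
python3 - <<'E'
from h import *
arc((.5824,.1038),153.8+np.arange(1,13)*.8,per=4)
E
```

```text
157.0 [[0.22, -0.03], [0.11, -0.14], [0.12, -0.14], [0.11, -0.14]]
160.2 [[0.11, -0.14], [0.11, -0.14], [0.1, -0.15], [0.11, -0.14]]
163.4 [[0.1, -0.15], [0.1, -0.15], [0.09, -0.15], [0.1, -0.15]]
[0.57333024 0.08454852]
```

Call:
move_arm(moves=[1.5,0.16,-0.05,0,0,0,0,1.5,0.11,-0.14,0,0,0,0,1.5,0.12,-0.14,0,0,0,0,1.5,0.11,-0.14,0,0,0,0])

```text
clock: 9.05
tool_pos: [0.5792, 0.0982, 0.1638]
orientation: [180.0, 0.1, -164.8]
force: [1.6, 2.8, 4.7]
opening: 0.0214
gripper_force: 30.0
```

Call:
move_arm(moves=[1.5,0.11,-0.14,0,0,0,0,1.5,0.11,-0.14,0,0,0,0])

```text
clock: 9.25
tool_pos: [0.5777, 0.0949, 0.1637]
orientation: [180.0, 0.1, -164.8]
force: [0.6, 2.5, 4.7]
opening: 0.0214
gripper_force: 30.0
```

Call:
move_arm(moves=[1.5,0.1,-0.15,0,0,0,0,1.5,0.11,-0.14,0,0,0,0])

```text
clock: 9.45
tool_pos: [0.5765, 0.0915, 0.1637]
orientation: [180.0, 0.1, -164.8]
force: [1.5, 2.9, 5.1]
opening: 0.0215
gripper_force: 30.0
```

Call:
move_arm(moves=[1.5,0.1,-0.15,0,0,0,0,1.5,0.1,-0.15,0,0,0,0])

```text
clock: 9.65
tool_pos: [0.5753, 0.0881, 0.1637]
orientation: [180.0, 0.1, -164.8]
force: [-0.6, 3.6, 5.1]
opening: 0.0217
gripper_force: 30.0
```

Call:
move_arm(moves=[1.5,0.09,-0.15,0,0,0,0,1.5,0.1,-0.15,0,0,0,0])

```text
clock: 9.85
tool_pos: [0.5742, 0.0847, 0.1637]
orientation: [180.0, 0.1, -164.8]
force: [0.8, 3.5, 6.2]
opening: 0.0215
gripper_force: 30.0
```

Run:
```python
from h import *
p=ctrl.get_obs()['tool_pos'];print(p)
d=p[:2]-[.696,.048];a=np.degrees(np.arctan2(d[1],d[0]));print(a,np.hypot(*d))
arc(p[:2],a+np.arange(1,25)*.8)
```

```text
[0.57422998 0.08468577 0.16372336]
163.2339716776653 0.12717619175184444
164.8 [[0.16, -0.11], [0.09, -0.15]]
166.4 [[0.09, -0.16], [0.09, -0.15]]
168.0 [[0.09, -0.16], [0.08, -0.16]]
169.6 [[0.08, -0.16], [0.08, -0.16]]
171.2 [[0.07, -0.16], [0.08, -0.16]]
172.8 [[0.07, -0.17], [0.07, -0.16]]
174.4 [[0.06, -0.17], [0.07, -0.16]]
176.0 [[0.06, -0.17], [0.06, -0.17]]
177.6 [[0.06, -0.17], [0.05, -0.17]]
179.2 [[0.06, -0.17], [0.05, -0.17]]
180.8 [[0.05, -0.17], [0.04, -0.18]]
182.4 [[0.04, -0.17], [0.04, -0.17]]
[0.56814658 0.04261913]
```

Call:
move_arm(moves=[1.5,0.1,-0.15,0,0,0,0,1.5,0.09,-0.15,0,0,0,0])

```text
clock: 10.05
tool_pos: [0.5732, 0.0813, 0.1637]
orientation: [180.0, 0.1, -164.8]
force: [1.2, 3.8, 5.8]
opening: 0.0216
gripper_force: 30.0
```

Call:
move_arm(moves=[1.5,0.09,-0.16,0,0,0,0,1.5,0.09,-0.15,0,0,0,0])

```text
clock: 10.25
tool_pos: [0.5722, 0.0778, 0.1637]
orientation: [180.0, 0.1, -164.8]
force: [-0.2, 3.3, 5.7]
opening: 0.0214
gripper_force: 30.0
```

Call:
move_arm(moves=[1.5,0.09,-0.16,0,0,0,0,1.5,0.08,-0.16,0,0,0,0])

```text
clock: 10.45
tool_pos: [0.5714, 0.0743, 0.1637]
orientation: [180.0, 0.1, -164.8]
force: [0.4, 4.8, 5.9]
opening: 0.0211
gripper_force: 30.0
```

Call:
move_arm(moves=[1.5,0.08,-0.16,0,0,0,0,1.5,0.08,-0.16,0,0,0,0])

```text
clock: 10.65
tool_pos: [0.5707, 0.0708, 0.1637]
orientation: [180.0, 0.1, -164.8]
force: [0.4, 2.9, 6.2]
opening: 0.0213
gripper_force: 30.0
```

Call:
move_arm(moves=[1.5,0.07,-0.16,0,0,0,0,1.5,0.08,-0.16,0,0,0,0])

```text
clock: 10.85
tool_pos: [0.5701, 0.0674, 0.1638]
orientation: [180.0, 0.1, -164.8]
force: [0.7, 3.9, 6.1]
opening: 0.0213
gripper_force: 30.0
```

Call:
move_arm(moves=[1.5,0.07,-0.17,0,0,0,0,1.5,0.07,-0.16,0,0,0,0])

```text
clock: 11.05
tool_pos: [0.5695, 0.0638, 0.1637]
orientation: [180.0, 0.1, -164.8]
force: [0.3, 4.0, 5.7]
opening: 0.0214
gripper_force: 30.0
```

Call:
move_arm(moves=[1.5,0.06,-0.17,0,0,0,0,1.5,0.07,-0.16,0,0,0,0])

```text
clock: 11.25
tool_pos: [0.5692, 0.0603, 0.1637]
orientation: [180.0, 0.1, -164.8]
force: [0.2, 4.3, 5.7]
opening: 0.0213
gripper_force: 30.0
```

Call:
move_arm(moves=[1.5,0.06,-0.17,0,0,0,0,1.5,0.06,-0.17,0,0,0,0])

```text
clock: 11.45
tool_pos: [0.5688, 0.0567, 0.1638]
orientation: [180.0, 0.1, -164.8]
force: [0.6, 3.7, 6.1]
opening: 0.0213
gripper_force: 30.0
```

Call:
move_arm(moves=[1.5,0.06,-0.17,0,0,0,0,1.5,0.05,-0.17,0,0,0,0])

```text
clock: 11.65
tool_pos: [0.5686, 0.0531, 0.1637]
orientation: [180.0, 0.1, -164.8]
force: [0.3, 4.6, 6.9]
opening: 0.0214
gripper_force: 30.0
```

Call:
move_arm(moves=[1.5,0.06,-0.17,0,0,0,0,1.5,0.05,-0.17,0,0,0,0])

```text
clock: 11.85
tool_pos: [0.5684, 0.0496, 0.1637]
orientation: [180.0, 0.1, -164.8]
force: [0.1, 4.4, 6.1]
opening: 0.0218
gripper_force: 30.0
```

Call:
move_arm(moves=[1.5,0.05,-0.17,0,0,0,0,1.5,0.04,-0.18,0,0,0,0])

```text
clock: 12.05
tool_pos: [0.5684, 0.046, 0.1637]
orientation: [180.0, 0.1, -164.8]
force: [-0.4, 4.3, 6.8]
opening: 0.0215
gripper_force: 30.0
```

Call:
move_arm(moves=[1.5,0.04,-0.17,0,0,0,0,1.5,0.04,-0.17,0,0,0,0])

```text
clock: 12.25
tool_pos: [0.5686, 0.0425, 0.1637]
orientation: [180.0, 0.1, -164.8]
force: [0.7, 2.8, 6.7]
opening: 0.0219
gripper_force: 30.0
```

Run:
```python
from h import *
p=ctrl.get_obs()['tool_pos'];print(p)
d=p[:2]-[.696,.048];a=np.degrees(np.arctan2(d[1],d[0]))%360;print(a,np.hypot(*d))
arc(p[:2],a+np.arange(1,61)*.8,r=np.hypot(*d))
```

```text
[0.56855616 0.04246577 0.16373248]
182.48649683053887 0.1275639469106735
184.1 [[0.04, -0.17], [0.03, -0.18]]
185.7 [[0.04, -0.17], [0.03, -0.18]]
187.3 [[0.03, -0.17], [0.02, -0.18]]
188.9 [[0.02, -0.18], [0.03, -0.17]]
190.5 [[0.01, -0.18], [0.02, -0.18]]
192.1 [[0.01, -0.18], [0.01, -0.17]]
193.7 [[0.01, -0.18], [0.01, -0.18]]
195.3 [[0.0, -0.18], [0.0, -0.18]]
196.9 [[0.0, -0.17], [-0.0, -0.18]]
198.5 [[-0.01, -0.18], [-0.01, -0.18]]
200.1 [[-0.01, -0.18], [-0.01, -0.17]]
201.7 [[-0.02, -0.18], [-0.02, -0.18]]
203.3 [[-0.02, -0.18], [-0.02, -0.17]]
204.9 [[-0.03, -0.18], [-0.03, -0.17]]
206.5 [[-0.03, -0.18], [-0.03, -0.17]]
208.1 [[-0.04, -0.18], [-0.04, -0.17]]
209.7 [[-0.04, -0.18], [-0.04, -0.17]]
211.3 [[-0.05, -0.17], [-0.05, -0.17]]
212.9 [[-0.05, -0.17], [-0.05, -0.17]]
214.5 [[-0.06, -0.17], [-0.05, -0.17]]
216.1 [[-0.06, -0.17], [-0.07, -0.17]]
217.7 [[-0.06, -0.16], [-0.07, -0.17]]
219.3 [[-0.07, -0.16], [-0.07, -0.16]]
220.9 [[-0.07, -0.17], [-0.08, -0.16]]
222.5 [[-0.08, -0.16], [-0.08, -0.16]]
224.1 [[-0.08, -0.15], [-0.08, -0.16]]
225.7 [[-0.09, -0.16], [-0.09, -0.15]]
227.3 [[-0.09, -0.15], [-0.1, -0.15]]
228.9 [[-0.09, -0.15], [-0.1, -0.15]]
230.5 [[-0.1, -0.15], [-0.1, -0.15]]
[ 0.61483685 -0.05045046]
```

Call:
move_arm(moves=[1.5,0.04,-0.17,0,0,0,0,1.5,0.03,-0.18,0,0,0,0])

```text
clock: 12.45
tool_pos: [0.5687, 0.0389, 0.1637]
orientation: [180.0, 0.0, -164.8]
force: [-0.2, 4.4, 7.4]
opening: 0.0213
gripper_force: 30.0
```

Call:
move_arm(moves=[1.5,0.04,-0.17,0,0,0,0,1.5,0.03,-0.18,0,0,0,0])

```text
clock: 12.65
tool_pos: [0.569, 0.0353, 0.1637]
orientation: [180.0, 0.0, -164.8]
force: [-0.2, 3.1, 6.8]
opening: 0.0214
gripper_force: 30.0
```

Call:
move_arm(moves=[1.5,0.03,-0.17,0,0,0,0,1.5,0.02,-0.18,0,0,0,0])

```text
clock: 12.85
tool_pos: [0.5694, 0.0318, 0.1637]
orientation: [180.0, 0.0, -164.8]
force: [-0.6, 4.8, 6.6]
opening: 0.0216
gripper_force: 30.0
```

Call:
move_arm(moves=[1.5,0.02,-0.18,0,0,0,0,1.5,0.03,-0.17,0,0,0,0])

```text
clock: 13.05
tool_pos: [0.5698, 0.0283, 0.1637]
orientation: [180.0, 0.0, -164.8]
force: [-0.1, 4.4, 7.3]
opening: 0.0214
gripper_force: 30.0
```

Call:
move_arm(moves=[1.5,0.01,-0.18,0,0,0,0,1.5,0.02,-0.18,0,0,0,0])

```text
clock: 13.25
tool_pos: [0.5704, 0.0248, 0.1637]
orientation: [180.0, 0.0, -164.8]
force: [-0.6, 4.1, 7.1]
opening: 0.0215
gripper_force: 30.0
```

Call:
move_arm(moves=[1.5,0.01,-0.18,0,0,0,0,1.5,0.01,-0.17,0,0,0,0])

```text
clock: 13.45
tool_pos: [0.5711, 0.0213, 0.1637]
orientation: [180.0, 0.0, -164.8]
force: [-0.5, 4.0, 7.5]
opening: 0.0211
gripper_force: 30.0
```

Call:
move_arm(moves=[1.5,0.01,-0.18,0,0,0,0,1.5,0.01,-0.18,0,0,0,0])

```text
clock: 13.65
tool_pos: [0.5718, 0.0178, 0.1637]
orientation: [180.0, 0.0, -164.8]
force: [-1.4, 4.1, 7.2]
opening: 0.0216
gripper_force: 30.0
```

Call:
move_arm(moves=[1.5,0,-0.18,0,0,0,0,1.5,0,-0.18,0,0,0,0])

```text
clock: 13.85
tool_pos: [0.5727, 0.0143, 0.1637]
orientation: [180.0, 0.0, -164.8]
force: [-1.0, 5.1, 7.8]
opening: 0.0211
gripper_force: 30.0
```

Call:
move_arm(moves=[1.5,0,-0.17,0,0,0,0,1.5,0,-0.18,0,0,0,0])

```text
clock: 14.05
tool_pos: [0.5736, 0.0109, 0.1637]
orientation: [180.0, 0.0, -164.8]
force: [-1.2, 5.7, 8.1]
opening: 0.0211
gripper_force: 30.0
```

Call:
move_arm(moves=[1.5,-0.01,-0.18,0,0,0,0,1.5,-0.01,-0.18,0,0,0,0])

```text
clock: 14.25
tool_pos: [0.5746, 0.0075, 0.1637]
orientation: [180.0, 0.0, -164.8]
force: [-1.4, 4.8, 8.2]
opening: 0.0212
gripper_force: 30.0
```

Call:
move_arm(moves=[1.5,-0.01,-0.18,0,0,0,0,1.5,-0.01,-0.17,0,0,0,0])

```text
clock: 14.45
tool_pos: [0.5757, 0.0042, 0.1637]
orientation: [180.0, 0.0, -164.8]
force: [-1.4, 6.3, 8.9]
opening: 0.0213
gripper_force: 30.0
```

Call:
move_arm(moves=[1.5,-0.02,-0.18,0,0,0,0,1.5,-0.02,-0.18,0,0,0,0])

```text
clock: 14.65
tool_pos: [0.577, 0.0008, 0.1637]
orientation: [180.0, 0.0, -164.8]
force: [-0.7, 4.1, 8.6]
opening: 0.0216
gripper_force: 30.0
```

Call:
move_arm(moves=[1.5,-0.02,-0.18,-0.02,0,0,0,1.5,-0.02,-0.17,0,0,0,0])

```text
clock: 14.85
tool_pos: [0.5781, -0.0026, 0.1637]
orientation: [180.0, -0.0, -164.8]
force: [-2.0, 4.9, 8.3]
opening: 0.0215
gripper_force: 30.0
```

Call:
move_arm(moves=[1.5,-0.03,-0.18,0,0,0,0,1.5,-0.03,-0.17,0,0,0,0])

```text
clock: 15.05
tool_pos: [0.5795, -0.0058, 0.1637]
orientation: [180.0, -0.0, -164.8]
force: [-1.9, 4.0, 7.5]
opening: 0.0212
gripper_force: 30.0
```

Call:
move_arm(moves=[1.5,-0.03,-0.18,0,0,0,0,1.5,-0.03,-0.17,0,0,0,0])

```text
clock: 15.25
tool_pos: [0.581, -0.009, 0.1637]
orientation: [180.0, -0.0, -164.8]
force: [-1.6, 3.9, 8.4]
opening: 0.0214
gripper_force: 30.0
```

Call:
move_arm(moves=[1.5,-0.04,-0.18,0,0,0,0,1.5,-0.04,-0.17,0,0,0,0])

```text
clock: 15.45
tool_pos: [0.5826, -0.0122, 0.1637]
orientation: [180.0, -0.0, -164.8]
force: [-3.3, 5.1, 8.4]
opening: 0.0215
gripper_force: 30.0
```

Call:
move_arm(moves=[1.5,-0.04,-0.18,0,0,0,0,1.5,-0.04,-0.17,0,0,0,0])

```text
clock: 15.65
tool_pos: [0.5843, -0.0154, 0.1637]
orientation: [180.0, -0.0, -164.8]
force: [-2.2, 4.7, 8.3]
opening: 0.0213
gripper_force: 30.0
```

Call:
move_arm(moves=[1.5,-0.05,-0.17,0,0,0,0,1.5,-0.05,-0.17,0,0,0,0])

```text
clock: 15.85
tool_pos: [0.586, -0.0184, 0.1637]
orientation: [180.0, -0.1, -164.8]
force: [-2.6, 4.1, 7.8]
opening: 0.0212
gripper_force: 30.0
```

Call:
move_arm(moves=[1.5,-0.05,-0.17,0,0,0,0,1.5,-0.05,-0.17,0,0,0,0])

```text
clock: 16.05
tool_pos: [0.5878, -0.0214, 0.1637]
orientation: [180.0, -0.1, -164.8]
force: [-2.6, 5.1, 8.4]
opening: 0.0213
gripper_force: 30.0
```

Call:
move_arm(moves=[1.5,-0.06,-0.17,0,0,0,0,1.5,-0.05,-0.17,0,0,0,0])

```text
clock: 16.25
tool_pos: [0.5898, -0.0244, 0.1637]
orientation: [180.0, -0.1, -164.8]
force: [-3.0, 4.3, 8.4]
opening: 0.0214
gripper_force: 30.0
```

Call:
move_arm(moves=[1.5,-0.06,-0.17,0,0,0,0,1.5,-0.07,-0.17,0,0,0,0])

```text
clock: 16.45
tool_pos: [0.5919, -0.0274, 0.1636]
orientation: [180.0, -0.1, -164.8]
force: [-2.2, 3.7, 9.0]
opening: 0.0216
gripper_force: 30.0
```

Call:
move_arm(moves=[1.5,-0.06,-0.16,0,0,0,0,1.5,-0.07,-0.17,0,0,0,0])

```text
clock: 16.65
tool_pos: [0.5939, -0.0303, 0.1636]
orientation: [180.0, -0.1, -164.8]
force: [-2.5, 3.3, 7.6]
opening: 0.0216
gripper_force: 30.0
```

Call:
move_arm(moves=[1.5,-0.07,-0.16,0,0,0,0,1.5,-0.07,-0.16,0,0,0,0])

```text
clock: 16.85
tool_pos: [0.596, -0.0331, 0.1635]
orientation: [180.0, -0.1, -164.8]
force: [-2.8, 3.8, 6.8]
opening: 0.0216
gripper_force: 30.0
```

Call:
move_arm(moves=[1.5,-0.07,-0.17,0,0,0,0,1.5,-0.08,-0.16,0,0,0,0])

```text
clock: 17.05
tool_pos: [0.5982, -0.036, 0.1633]
orientation: [180.0, -0.1, -164.8]
force: [-2.1, 2.0, 5.7]
opening: 0.0213
gripper_force: 30.0
```

Height and force begin to drop, so the notch is near. From here single calls.

Call:
move_arm(moves=[1.5,-0.08,-0.16,0,0,0,0,1.5,0,0,0,0,0,0])

```text
clock: 17.25
tool_pos: [0.5994, -0.0377, 0.1624]
orientation: [180.0, -0.2, -164.9]
force: [-0.2, -0.1, -1.8]
opening: 0.0215
gripper_force: 29.9
```

Call:
move_arm(moves=[1.5,-0.08,-0.16,0,0,0,0,1.5,0,0,0,0,0,0])

```text
clock: 17.45
tool_pos: [0.6013, -0.0389, 0.1627]
orientation: [180.0, -0.1, -164.9]
force: [-0.5, 0.2, -1.4]
opening: 0.0213
gripper_force: 29.9
```

Call:
move_arm(moves=[1.5,0,0,0.1,0,0,0,1.5,0,0,0,0,0,0])

```text
clock: 17.65
tool_pos: [0.6015, -0.0386, 0.1621]
orientation: [180.0, -0.0, -164.8]
force: [1.0, 0.1, -2.6]
opening: 0.0215
gripper_force: 29.9
```

Call:
move_arm(moves=[1.5,0,0,0.1,0,0,0,1.5,0,0,0,0,0,0])

```text
clock: 17.85
tool_pos: [0.6016, -0.0385, 0.1613]
orientation: [180.0, -0.0, -164.8]
force: [-0.6, 0.3, -2.1]
opening: 0.0214
gripper_force: 29.9
```

Call:
move_arm(moves=[1.5,0,0,0.1,0,0,0,1.5,0,0,0.1,0,0,0,1.5,0,0,0,0,0,0])

```text
clock: 18.15
tool_pos: [0.6016, -0.0385, 0.1593]
orientation: [180.0, -0.0, -164.8]
force: [-0.1, -0.6, -1.9]
opening: 0.0214
gripper_force: 29.9
```

Call:
move_arm(moves=[1.5,0,0,0.1,0,0,0,1.5,0,0,0,0,0,0])

```text
clock: 18.35
tool_pos: [0.6017, -0.0385, 0.1583]
orientation: [180.0, -0.0, -164.8]
force: [0.8, 0.5, -0.9]
opening: 0.0213
gripper_force: 29.9
```

Call:
move_arm(moves=[1.5,0,0,0.1,0,0,0,1.5,0,0,0.1,0,0,0,1.5,0,0,0,0,0,0])

```text
clock: 18.65
tool_pos: [0.6016, -0.0385, 0.1563]
orientation: [180.0, -0.0, -164.8]
force: [-1.1, 0.8, -0.7]
opening: 0.0214
gripper_force: 29.9
```

Call:
move_arm(moves=[1.5,0,0,0.1,0,0,0,1.5,0,0,0.05,0,0,0,1.5,0,0,0,0,0,0])

```text
clock: 18.95
tool_pos: [0.6017, -0.0385, 0.1549]
orientation: [180.0, -0.0, -164.8]
force: [-0.4, -0.2, -2.4]
opening: 0.0214
gripper_force: 29.9
```

Call:
move_arm(moves=[1.5,0,0,0.05,0,0,0,1.5,0,0,0,0,0,0,1.5,0,0,0,0,0,0])

```text
clock: 19.25
tool_pos: [0.6018, -0.0385, 0.1545]
orientation: [180.0, 0.0, -164.8]
force: [-0.0, -0.1, -0.9]
opening: 0.0214
gripper_force: 29.9
```

Call:
move_arm(moves=[1.5,0,0,0.05,0,0,0,1.5,0,0,0,0,0,0,1.5,0,0,0,0,0,0])

```text
clock: 19.55
tool_pos: [0.6017, -0.0385, 0.1539]
orientation: [180.0, -0.0, -164.8]
force: [0.5, -0.1, -1.7]
opening: 0.0214
gripper_force: 29.9
```

Call:
move_arm(moves=[1.5,0,0,0.04,0,0,0,1.5,0,0,0,0,0,0,1.5,0,0,0,0,0,0])

```text
clock: 19.85
tool_pos: [0.6019, -0.0385, 0.1539]
orientation: [-180.0, 0.0, -164.8]
force: [-0.4, -0.2, -0.0]
opening: 0.0213
gripper_force: 29.9
```

The foot is 10 mm below the flange level and its weight is on the floor. Releasing.

Call:
move_arm(moves=[2.5,0,0,0,0,0,0,3.5,0,0,0,0,0,0,4.5,0,0,0,0,0,0,4.5,0,0,0,0,0,0])

```text
clock: 20.25
tool_pos: [0.6018, -0.0385, 0.1536]
orientation: [-180.0, 0.0, -164.8]
force: [-0.1, -0.2, -0.5]
opening: 0.0422
gripper_force: 0.0
```

Call:
move_arm(moves=[4.5,0,0,-0.5,0,0,0,4.5,0,0,-1.5,0,0,0,4.5,0,0,-3,0,0,0,4.5,0,0,-4,0,0,0,4.5,0,0,-3,0,0,0,4.5,0,0,0,0,0,0,4.5,0,0,0,0,0,0,4.5,0,0,0,0,0,0])

```text
clock: 21.05
tool_pos: [0.6011, -0.0385, 0.2726]
orientation: [180.0, -0.1, -164.8]
force: [0.1, -0.3, -0.6]
opening: 0.045
gripper_force: 0.0
```

Run:
```python
from h import *
snap('wrist','w5');o=ctrl.get_obs();print(o['clock'],o['tool_pos'],o['force'],o['opening'])
crop('w5',220,80,460,280,3.3,'v5')
```

```text
21.1 [ 0.60110913 -0.03851767  0.27238415] [-0.67724916 -0.45859092 -0.46682127] 0.04514844804047772
```

View pics/v5.png

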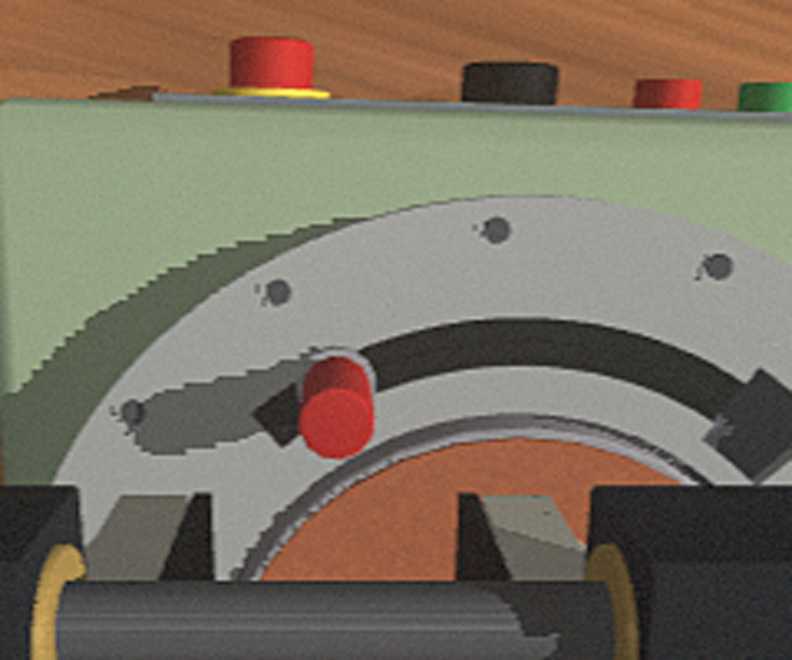

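The pin stands upright, with its head top at crop (337,422), in the slot just before its end. The collar lies close on the cover, the gripper is clear and the drift is untouched. Handing in.

Run:
```python
from h import *
u,v=220+337/3.3,80+422/3.3
print(pt('w5',u,v))
print(ctrl.close_job())
```

```text
[ 0.60634053 -0.037284    0.17623656]
the job is handed in; nothing more can be done
None
```

The lock pin is seated in the notch, upright and released. Its head top measured 176 mm above the bench against the 178 mm expected when fully home, and the job is handed in; no verdict came back.

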